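Roll a perfume bottle down the display track and catch it softly

TASK

Bring the tall bottle down to the low end of the sloping track on its rolling cart: slide the latch fully open and let the cart roll by itself, untouched, until its orange grip block has passed the blue stripe. Then catch the cart so softly that the bottle does not rock, bring it to a standstill before it reaches the rubber buffer and keep it still for a good second, then ease it gently down against the buffer and let go. Touch only the latch and the cart, never the bottle, and leave the other things on the dresser where they are.

Things in the scene. Friction and masses are not known exactly. Their poses are not given: they have to be found in the camera images.
- track: Bamboo track, 560 x 110 mm, fixed. Origin under its middle on the dresser top; x downhill, y across to the latch side, z up. Falls 50 mm per m (0.05 rad). Blue stripe at x -60 mm; face of the rubber buffer at x 240 mm, its top 65 mm above the dresser. Latch block at the side 84 mm high, x -130 to -80, y 55 to 145.
- cart (a joint): Cart travel down the slope (m): 0 latched, 0.10 grip block middle over the stripe, 0.36 at the buffer, where it stays. Moves along the track's x, sinking 0.05 m per m. Nominal: 0.72 kg with bottle (the cart's 0.6 kg varies x0.7-1.5), drag 0.95 N per m/s, dry friction 0.12 N: it passes the stripe after 0.8-1.1 s and reaches 0.14-0.31 m/s and the buffer after 1.8-2.9 s; time constant 0.55-1.1 s.
- cart_grip (a point): Grip point in the cart's orange grip block, 15 mm below its top. Block 30 mm long (downhill), 24 mm wide across the track, top 60 mm above the deck; at travel 0 the point is at x -160, y 0, z 144 mm of the track. Pinch it across the track, or brake it on its downhill face.
- bottle_spot (a point): Where the bottle stands: on top of a 3 mm cork pad on the rear of the cart's level wooden deck (150 x 80 x 12 mm, axes as the track's), 80 mm uphill of the grip block's middle; at travel 0 at x -240, y 0, z 102 mm of the track.
- latch (a joint): Sliding latch holding the cart by a steel tab at its nose: 0 closed, 0.034 m fully open; slides along the track's y, away from the track's middle, 1.5 N friction, stays where it is left. The cart comes free at about 0.016.
- latch_knob (a point): Top of the upright black latch knob, 20 mm diameter, 40 mm high, standing on the steel bolt (bolt 30 mm wide, 12 mm thick, its top 99 mm above the dresser). When closed it lies at x -105, y 100, z 139 mm of the track.
- bottle: Amber glass bottle, 125 mm tall, 32 mm diameter on a narrow foot of 22 mm, 0.12 kg, standing loose on the cart; origin in the middle of its foot, z along its axis. It tips at about 0.18 rad, and rocks when the cart's speed jumps by more than about 0.1 m/s or it is braked harder than about 1.5 m/s2.
- candleholder: Round empty concrete candleholder, 84 mm diameter, 50 mm high, bystander; origin under its middle.
- cactus: Small cactus-shaped ceramic figure, 108 mm high, bystander; origin under its middle.
- pillbox: Flat stainless steel pillbox with a sliding latch, 60 x 90 x 22 mm, bystander; origin under its middle.
- comb: Purple plastic wide-tooth comb, 170 mm long, 8 mm thick, lying flat, bystander; origin under its middle.
Mind the look-alikes: they are no part of the job. Of the things like the bottle, leave any that is turquoise; of the rest the smaller one is meant.

How it is judged:
On the way, in this order (a step that is already met when the one before it is completed fails the run):
1. the latch is fully open (value of joint latch above 0.028 m), for 0.05 s.
2. the cart has rolled past the blue stripe (value of joint cart above 0.1 m), for 0.05 s.
3. the cart is kept at a standstill (under 0.03 m/s) before the buffer for 0.8 s (value of joint cart between 0.1 and 0.348 m and velocity of joint cart between -0.03 and 0.03 m/s), for 0.8 s.
At the end, for the whole second after the job is handed in: The cart rests against the buffer (travel within 12 mm of 0.36 m), latch open, the bottle upright (within 0.1 rad), at rest and within 25 mm of its place on the cart, everything released (value of joint cart above 0.348 m and velocity of joint cart below 0.02 m/s and value of joint latch above 0.025 m and angle between bottle's own z axis and vertical below 0.1 rad and distance between bottle and bottle_spot below 0.025 m and linear speed of bottle below 0.03 m/s); the robot touches nothing.
It fails at once if the bottle rocks or tips (more than 0.12 rad) (angle between bottle's own z axis and vertical above 0.12 rad).
It fails at once if the robot touches the bottle (contact force between any of the fingers, the arm and bottle above 0.5 N).
It fails at once if the robot touches the cart before its grip block has passed the blue stripe (value of joint cart below 0.095 m and contact force between any of the fingers, the arm and cart above 0.5 N).
It fails at once if the cart slams into the buffer (arrives faster than 0.12 m/s) (value of joint cart above 0.348 m and velocity of joint cart above 0.12 m/s).
It fails at once if a bystander is moved more than 20 mm (distance of any of candleholder, cactus, pillbox, comb from where it was at the start of the episode above 0.02 m).
It also fails if it takes over 38 s, if anything falls off the work surface, if the arm or the gripper's body presses on something with over 40 N, if the wrist force passes 120 N, or if a joint passes its speed limit or range.

ROBOT

A 7-joint arm with a two-finger parallel gripper is mounted at the origin on the work surface. World frame = base frame: x ahead of the robot, y to its left, z up, the work surface at z = 0. Lengths are in m, angles in rad, forces in N, time in s.
With the tool pointing down it reaches from about 0.4 to 0.85 m from the base axis. Payload 6.9 kg.
Tool frame: the origin (TCP) lies at the very end of the fingers, on their centre line; the grasp point (between the pads) lies 19 mm behind it (env.hold_point_z is the distance from the TCP to the grasp point, in m); z points along the fingers, y is the line along which they close (so a half turn about z gives the same grasp; the last joint's range is limited). The gripper opens to 85 mm and grips with 20 to 120 N. Pads are 22 mm wide; open, the fingers measure 114 mm over their backs; the gripper's body (76 mm by 85 mm) begins 54 mm behind the grasp point. The pads swing forward as they close: fully open they stand 13 mm farther back than shut.
Start: joints at [-1.131, 0.507, -0.238, 1.5, 0.126, 1.149, -0.155], TCP at [0.205, 0.59, 0.231] pointing down, gripper open.
Joint ranges: [-3.08, 3.08], [-0.24, 2.05], [-1.43, 1.35], [0, 2.5], [-1.52, 4.66], [0.17, 1.96], [-2.89, 2.89]. Speed limits (rad/s): [2.39, 2.39, 3.14, 3.14, 3.14, 3.14, 3.14].

INTERFACE

Orientations are given as a unit quaternion [x, y, z, w].
In Python, from bench import env, optics, ticket gives the robot as it stands.
- The arm moves only by the tool step_arm, never from a script. Its argument "commands" is a list of rows, each a list of 3 entries, a list of its own where there are three numbers: the shift along the tool's x, y, z in mm, then the turn, a rotation vector about the tool's x, y, z in degrees, then the closure, from -1 (fully open) to 1 (shut). In form: [[[tx, ty, tz], [wx, wy, wz], hand], ...]. A call has 1 to 20 rows; each row shifts and turns the commanded pose from where the row before left it, along the tool's axes as they then stand; what a row does not reach is not made up. A row lasts 1/8 s, in which the tool goes at most 62.5 mm and 10.7 degrees, less where a joint would pass 70% of its speed; a pose out of reach is approached as far as the arm can. A call with a gripper value outside its range is refused whole. The fingers move at their own pace and stop on an object; "grip_force" is the grip in N (left out, the last holds). Time passes only in rows, so rows that do not move let the fingers close. It gives the time, the measured TCP pose, the force, the opening and the grip force at its end, in the units of the state.
- env.get_obs(): the state, without advancing time (a new reading comes with each control period).
- optics.get_image(name): name is "scene" or "side" or "wrist"; returns (picture, depth): 400x640x3 uint8, red, green, blue; 400x640 float32, m along the optical axis (not along the pixel's ray), 0 where there is no reading.
- optics.camera_model(name): a dict with "intrinsics" (3x3 intrinsics, pixels), "xyz" and "rotation" of the camera in the world. Camera axes: x right, y down, z forward; pixel columns grow to the right and rows downward; lengths in m; the calibration is good to about 2 mm. The wrist camera is an equidistant fisheye: a pixel r from the principal point sees the ray r / f radians off the axis. A picture is of the moment at which its call begins: read the wrist's pose just before it. camera_model takes no time and is no camera call; for the wrist camera it gives the pose at the moment of the call.
- ticket.close_job(): hands the job in; it is judged then, once.
The state is a dict: "time": time; "joints": joint angles; "qd": joint speeds; "tau": joint torques, N m; "tool_pos": TCP position; "orientation": TCP orientation; "force": force on the tool from outside, world axes, zero at the start; "torque": the same for the moment, N m; "grip_width": opening from 0.0 (shut) to 1.0 (fully open); "finger_force": force on a finger pad.
Only numpy, scipy, OpenCV 4.12 (cv2) and the standard library are available. Lean on these libraries where they do the work, as an engineer would, in place of code of your own. Each camera call takes 0.05 s, during which the arm holds its last target. There are 200 camera calls.

## Working session

There is one attempt and no reset: what is moved stays moved. The work goes in short steps, Python scripts to look and compute and a tool call to move; the robot and the scene stay as the last step left them, time stands still between calls to the robot, and variables do not carry over. Pictures are saved under pics/ and viewed, at most 10 in all, crops included, and the job is handed in when it is done.

Besides the shell and the picture viewer there is one more tool, called after ">>>" as name(argument=value, ...) on one line, values as JSON. step_arm: Moves the arm, as the interface text tells. Its arguments: {"type":"object","properties":{"commands":{"type":"array"},"grip_force":{"type":"number"}},"required":["commands"]}

```bash
ls; mkdir -p pics; python3 - <<'E'
from bench import env, optics, ticket
import cv2,numpy as np
for n in ("scene","side"):
    im,d=optics.get_image(n); cv2.imwrite(f"pics/{n}0.png",im[:,:,::-1]); np.savez(f"pics/{n}0.npz",im=im,d=d)
    m=optics.camera_model(n); print(n,np.round(m["xyz"],3),np.round(m["rotation"],3).tolist(),np.array(m["intrinsics"]).tolist())
print(env.get_obs(), env.hold_point_z)
E
```

```text
pics
scene [1.309 0.461 1.058] [0.443, 0.815, -0.332, -0.17] [[507.45223863520164, 0.0, 312.73103156596807], [0.0, 507.45223863520164, 197.23096856411306], [0.0, 0.0, 1.0]]
side [ 0.126 -0.618  0.975] [0.894, -0.288, 0.113, -0.323] [[470.7395991390455, 0.0, 324.61163084946503], [0.0, 470.7395991390455, 199.2408719201924], [0.0, 0.0, 1.0]]
{'time': 0.1, 'joints': array([-1.13051843,  0.50822277, -0.23749386,  1.50103985,  0.12570578,
        1.14895313, -0.15483341]), 'qd': array([ 0.0012219 , -0.00209877,  0.0002341 , -0.00174044, -0.00031693,
        0.00077354,  0.00142206]), 'tau': array([-5.06505443e-03, -6.21831465e+01, -2.19482817e+00, -2.50204432e+01,
        1.25676667e-02,  7.86035758e-03, -2.78095200e-05]), 'tool_pos': array([0.20528802, 0.58982363, 0.23053217]), 'orientation': array([ 1.66633652e-01,  9.86018538e-01, -8.11548772e-04, -1.04310765e-04]), 'force': array([-0.31298251,  0.19470681, -0.1822933 ]), 'torque': array([0.00572322, 0.01220049, 0.03074717]), 'finger_force': 0.0, 'grip_width': 0.9980121006523842} 0.0187
```

View pics/scene0.png

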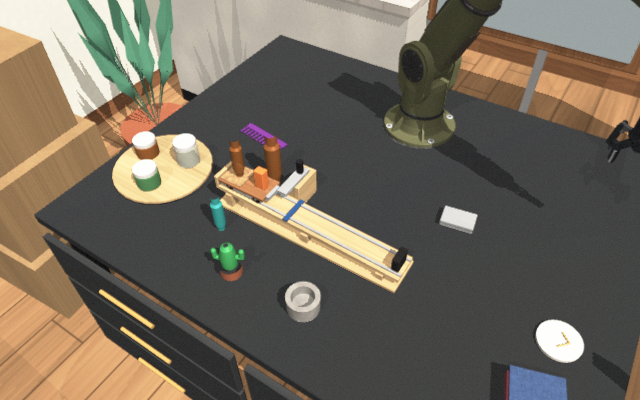

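View pics/side0.png

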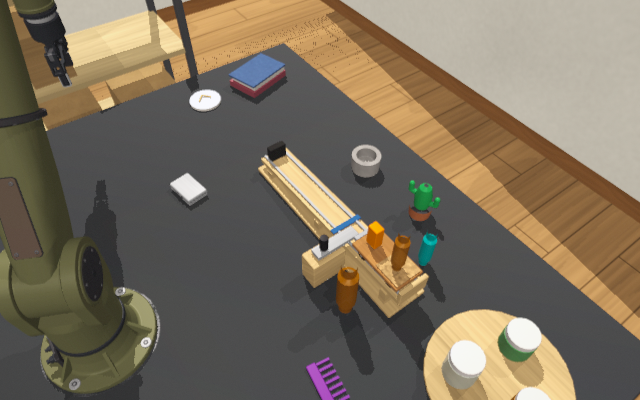

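The scene view shows the cart at its top end, with the orange block at (261,178), knob at (299,167), stripe at (293,211) and buffer at (401,258). There are three bottle-like things: amber on the cart at (237,160), larger amber standing beside the latch at (273,160), and turquoise at (218,215). The one meant is the smaller amber bottle on the cart. I'll confirm it in a crop and measure.

```bash
cat > h.py <<'E'
import numpy as np,cv2
from bench import optics
def load(n):
    z=np.load(f"pics/{n}0.npz"); return z["im"],z["d"],optics.camera_model(n)
def pts(d,m,mask):
    v,u=np.nonzero(mask&(d>0)); K=np.array(m["intrinsics"]); z=d[v,u]
    c=np.stack([(u-K[0,2])/K[0,0]*z,(v-K[1,2])/K[1,1]*z,z],1)
    return c@np.array(m["rotation"]).T+np.array(m["xyz"]),u,v
E
python3 - <<'E'
from h import *
box={"scene":(200,130,420,290),"side":(250,135,450,320)}
for n in box:
    im,d,m=load(n); x0,y0,x1,y1=box[n]
    hsv=cv2.cvtColor(im,cv2.COLOR_RGB2HSV); roi=np.zeros(d.shape,bool); roi[y0:y1,x0:x1]=1
    H,S,V=[hsv[...,i].astype(int) for i in range(3)]
    masks=dict(orange=(H>8)&(H<17)&(S>215)&(V>190),blue=(H>100)&(H<120)&(S>150)&(V>90),turq=(H>83)&(H<96)&(S>150),amber=(H>5)&(H<16)&(S>190)&(V<165)&(V>50))
    for k,mk in masks.items():
        nn,lab,st,ce=cv2.connectedComponentsWithStats((mk&roi).astype(np.uint8))
        for i in range(1,nn):
            if st[i,4]<25: continue
            P,u,v=pts(d,m,lab==i); top=P[P[:,2]>P[:,2].max()-.006]
            print(n,k,np.round(ce[i]),st[i,4],"min",P.min(0).round(3),"max",P.max(0).round(3),"top",top.mean(0).round(4))
    # black things above z
    P,u,v=pts(d,m,roi&(V<60)); s=(P[:,2]>.05)
    mk=np.zeros(d.shape,np.uint8); mk[v[s],u[s]]=1
    nn,lab,st,ce=cv2.connectedComponentsWithStats(mk)
    for i in range(1,nn):
        if st[i,4]>25:
            Q,_,_=pts(d,m,lab==i); top=Q[Q[:,2]>Q[:,2].max()-.005]
            print(n,"black",ce[i].round(),st[i,4],Q.min(0).round(3),Q.max(0).round(3),"top",top.mean(0).round(4))
im,_,_=load("scene"); a=cv2.resize(im[130:290,190:420],None,fx=3.4,fy=3.4,interpolation=cv2.INTER_CUBIC); cv2.imwrite("pics/crop1.png",a[:,:,::-1])
E
```

```text
Traceback (most recent call last):
  File "h.py", line 8, in pts
    return c@np.array(m["rotation"]).T+np.array(m["xyz"]),u,v
           ~^~~~~~~~~~~~~~~~~~~~~~~~~~
ValueError: matmul: Input operand 1 has a mismatch in its core dimension 0, with gufunc signature (n?,k),(k,m?)->(n?,m?) (size 4 is different from 3)
```

```bash
sed -i 's/np.array(m\["rotation"\]).T/R.from_quat(m["rotation"]).as_matrix().T/; 1a from scipy.spatial.transform import Rotation as R' h.py
python3 - <<'E'
from h import *
box={"scene":(200,130,420,290),"side":(250,135,450,320)}
for n in box:
    im,d,m=load(n); x0,y0,x1,y1=box[n]
    hsv=cv2.cvtColor(im,cv2.COLOR_RGB2HSV); roi=np.zeros(d.shape,bool); roi[y0:y1,x0:x1]=1
    H,S,V=[hsv[...,i].astype(int) for i in range(3)]
    masks=dict(orange=(H>8)&(H<17)&(S>215)&(V>190),blue=(H>100)&(H<120)&(S>150)&(V>90),turq=(H>83)&(H<96)&(S>150),amber=(H>5)&(H<16)&(S>190)&(V<165)&(V>50))
    for k,mk in masks.items():
        nn,lab,st,ce=cv2.connectedComponentsWithStats((mk&roi).astype(np.uint8))
        for i in range(1,nn):
            if st[i,4]<25: continue
            P,u,v=pts(d,m,lab==i); top=P[P[:,2]>P[:,2].max()-.006]
            print(n,k,np.round(ce[i]),st[i,4],"min",P.min(0).round(3),"max",P.max(0).round(3),"top",top.mean(0).round(4))
    P,u,v=pts(d,m,roi&(V<60)); s=(P[:,2]>.05)
    mk=np.zeros(d.shape,np.uint8); mk[v[s],u[s]]=1
    nn,lab,st,ce=cv2.connectedComponentsWithStats(mk)
    for i in range(1,nn):
        if st[i,4]>25:
            Q,_,_=pts(d,m,lab==i); top=Q[Q[:,2]>Q[:,2].max()-.005]
            print(n,"black",ce[i].round(),st[i,4],Q.min(0).round(3),Q.max(0).round(3),"top",top.mean(0).round(4))
im,_,_=load("scene"); a=cv2.resize(im[130:290,190:420],None,fx=3.4,fy=3.4,interpolation=cv2.INTER_CUBIC); cv2.imwrite("pics/crop1.png",a[:,:,::-1])
E
```

```text
scene blue [293. 210.] 81 min [ 0.547 -0.101  0.059] max [ 0.628 -0.089  0.069] top [ 0.5874 -0.0944  0.0647]
scene turq [218. 215.] 247 min [ 0.696 -0.269  0.004] max [ 0.72  -0.244  0.124] top [ 0.7111 -0.2519  0.122 ]
scene black [299. 166.] 85 [ 0.483 -0.152  0.1  ] [ 0.501 -0.131  0.14 ] top [ 0.49   -0.1413  0.1378]
scene black [399. 259.] 226 [0.561 0.205 0.05 ] [0.613 0.224 0.09 ] top [0.584  0.2141 0.0861]
side blue [345. 224.] 118 min [ 0.543 -0.106  0.06 ] max [ 0.624 -0.091  0.069] top [ 0.5823 -0.0991  0.0648]
side turq [427. 248.] 400 min [ 0.681 -0.281 -0.004] max [ 0.779 -0.205  0.126] top [ 0.6907 -0.2697  0.1224]
side amber [402. 240.] 37 min [ 0.57  -0.288  0.207] max [ 0.58  -0.273  0.226] top [ 0.5732 -0.283   0.2229]
side amber [399. 256.] 172 min [ 0.566 -0.293  0.106] max [ 0.588 -0.268  0.2  ] top [ 0.5719 -0.2854  0.1958]
side amber [348. 275.] 68 min [ 0.452 -0.267  0.142] max [ 0.472 -0.236  0.177] top [ 0.4586 -0.2603  0.175 ]
side amber [346. 296.] 447 min [ 0.446 -0.272  0.003] max [ 0.482 -0.239  0.136] top [ 0.4551 -0.2616  0.1329]
side black [276. 150.] 236 [0.556 0.197 0.05 ] [0.606 0.221 0.089] top [0.5809 0.2082 0.0856]
side black [323. 245.] 79 [ 0.474 -0.155  0.103] [ 0.488 -0.138  0.141] top [ 0.4802 -0.1514  0.1377]
```

View pics/crop1.png

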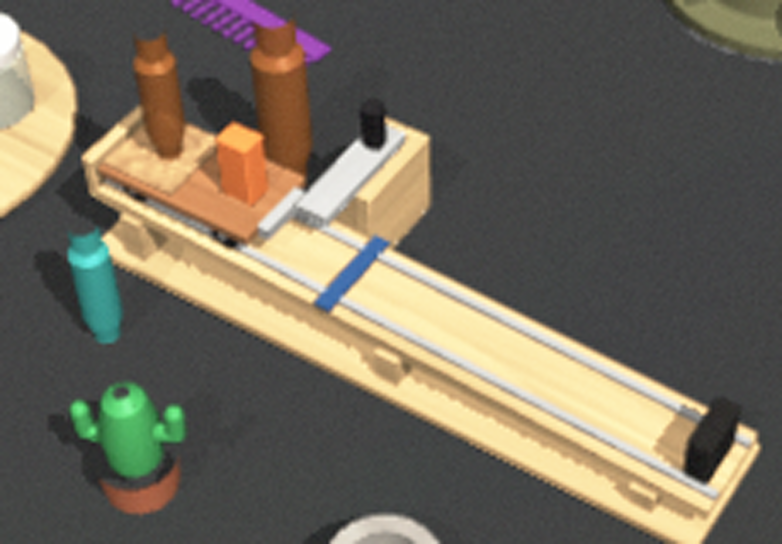

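The crop confirms it: the small amber bottle stands on the cart's cork pad, the larger amber one stands on the dresser behind the track, and the turquoise one is in front. The latch knob is free to be pushed away from the track. Next I'll refine the track pose.

```bash
python3 - <<'E'
from h import *
o={"scene":(261,178),"side":(375,236)}
for n in o:
    im,d,m=load(n); u0,v0=o[n]
    print(n,cv2.cvtColor(im,cv2.COLOR_RGB2HSV)[v0-8:v0+9:4,u0].tolist())
    hsv=cv2.cvtColor(im,cv2.COLOR_RGB2HSV).astype(int); H,S,V=hsv[...,0],hsv[...,1],hsv[...,2]
    roi=np.zeros(d.shape,bool); roi[v0-18:v0+18,u0-14:u0+14]=1
    P,u,v=pts(d,m,roi&(H>7)&(H<18)&(S>150)&(V>130)); s=P[:,2]>.105
    t=P[P[:,2]>.156]; print("orange",s.sum(),P[s].min(0).round(3),P[s].max(0).round(3),"top",t.mean(0).round(4),np.median(t,0).round(4),len(t),t.min(0).round(3),t.max(0).round(3))
    # stripe ray cast onto z=.065 plane
    K=np.array(m["intrinsics"]);c=np.array(m["xyz"]);Rm=R.from_quat(m["rotation"]).as_matrix()
    b=(H>95)&(H<125)&(S>110)&(V>70); r2=np.zeros_like(b); bu,bv={"scene":(293,210),"side":(345,224)}[n]; r2[bv-18:bv+18,bu-22:bu+22]=1
    v,u=np.nonzero(b&r2)
    def cast(u,v,z):
        r=np.stack([(u-K[0,2])/K[0,0],(v-K[1,2])/K[1,1],np.ones(len(u))],1)@Rm.T
        return c+r*((z-c[2])/r[:,2])[:,None]
    Q=cast(u,v,.0645); w=np.linalg.svd(Q[:,:2]-Q[:,:2].mean(0))[2][0]
    print("stripe",Q.mean(0).round(4),Q.min(0).round(3),Q.max(0).round(3),"dir",w.round(4), len(u))
E
```

```text
scene [[18, 157, 253], [15, 166, 251], [10, 185, 212], [10, 188, 205], [10, 186, 202]]
orange 230 [ 0.576 -0.21   0.105] [ 0.604 -0.178  0.161] top [ 0.5901 -0.1964  0.1577] [ 0.5886 -0.1959  0.1575] 31 [ 0.578 -0.21   0.156] [ 0.602 -0.183  0.161]
stripe [ 0.5915 -0.0949  0.0645] [ 0.549 -0.101  0.064] [ 0.631 -0.089  0.065] dir [1.     0.0055] 109
side [[21, 255, 251], [18, 255, 243], [15, 255, 171], [16, 255, 183], [16, 255, 180]]
orange 239 [ 0.571 -0.215  0.105] [ 0.597 -0.184  0.161] top [ 0.5778 -0.2039  0.1577] [ 0.5736 -0.2068  0.1575] 21 [ 0.571 -0.214  0.156] [ 0.591 -0.185  0.161]
stripe [ 0.5837 -0.099   0.0645] [ 0.542 -0.106  0.064] [ 0.625 -0.092  0.065] dir [-1.     -0.0064] 154
```

>>> step_arm(commands=[[[0,0,-20],[0,0,10],1],[[-40,0,0],[0,0,9.2],1],[[-60,0,0],[0,0,0],1],[[-60,0,0],[0,0,0],1],[[-60,0,0],[0,0,0],1],[[-60,0,0],[0,0,0],1],[[0,-60,0],[0,0,0],1],[[0,-60,0],[0,0,0],1],[[0,0,0],[0,0,0],1]])

```text
time: 1.23
tool_pos: [0.351, 0.3233, 0.2507]
orientation: [0.329, 0.944, -0.002, -0.001]
force: [1.2, 0.0, 0.4]
grip_width: -0.001
finger_force: 0.0
```

>>> step_arm(commands=[[[0,0,0],[0,0,-9.6],1],[[0,0,0],[0,0,-9.6],1],[[0,0,0],[0,0,-9.6],1],[[0,0,0],[0,0,-9.6],1],[[-60,-60,0],[0,0,0],1],[[-60,-60,0],[0,0,0],1],[[-56,-60,0],[0,0,0],1],[[0,-60,0],[0,0,0],1],[[0,-60,0],[0,0,0],1],[[0,-60,0],[0,0,0],1],[[0,-60,0],[0,0,0],1],[[0,-46,0],[0,0,0],1],[[0,0,0],[0,0,0],1]])

```text
time: 2.85
tool_pos: [0.4854, -0.0966, 0.2511]
orientation: [0.003, 1.0, -0.001, 0.0]
force: [0.4, 0.1, 1.0]
grip_width: -0.002
finger_force: 0.0
```

```bash
python3 - <<'E'
from bench import env
o=env.get_obs(); print(o['time'],o['tool_pos'].round(4),o['orientation'].round(4),o['force'].round(2),o['joints'].round(2))
E
```

```text
2.85 [ 0.4854 -0.0966  0.2511] [ 3.2e-03  1.0e+00 -9.0e-04  0.0e+00] [0.38 0.09 0.98] [ 0.18  0.28 -0.05  1.8   0.02  1.06  1.69]
```

>>> step_arm(commands=[[[-21,-23,0],[0,0,-0.3],1],[[-21,-23,0],[0,0,0],1],[[0,0,40],[0,0,0],1],[[0,0,40],[0,0,0],1],[[0,0,30],[0,0,0],1],[[0,0,22],[0,0,0],1],[[0,0,0],[0,0,0],1]])

```text
time: 3.72
tool_pos: [0.527, -0.1367, 0.1177]
orientation: [-0.004, 1.0, 0.001, -0.002]
force: [-0.2, -0.3, 0.1]
grip_width: 0.001
finger_force: 0.0
```

```bash
python3 - <<'E'
from bench import env,optics
import cv2
o=env.get_obs(); print(o['time'],o['tool_pos'].round(4),o['orientation'].round(4),o['force'].round(2))
im,_=optics.get_image("scene"); a=cv2.resize(im[110:260,190:340],None,fx=4,fy=4,interpolation=cv2.INTER_CUBIC); cv2.imwrite("pics/c2.png",a[:,:,::-1])
E
```

```text
3.725 [ 0.527  -0.1367  0.1177] [-3.6e-03  1.0e+00  7.0e-04 -1.6e-03] [-0.2  -0.27  0.1 ]
```

View pics/c2.png

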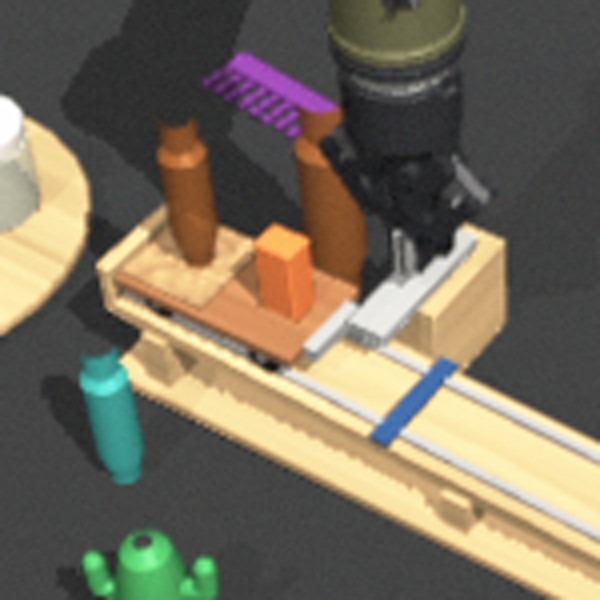

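The gripper is closed, its tips just above the bolt at about (405,265) in the crop, on the track side of the knob. I'll approach the knob slowly.

>>> step_arm(commands=[[[6,-3,0],[0,0,0],1],[[6,-3,0],[0,0,0],1],[[2,0,0],[0,0,0],1],[[0,0,0],[0,0,0],1]])

```text
time: 4.28
tool_pos: [0.5132, -0.1445, 0.1197]
orientation: [-0.003, 1.0, -0.0, 0.0]
force: [-0.7, 0.6, -0.6]
grip_width: -0.004
finger_force: 0.0
```

>>> step_arm(commands=[[[2,0,0],[0,0,0],1],[[0,0,0],[0,0,0],1]])

```text
time: 4.53
tool_pos: [0.5111, -0.1442, 0.1193]
orientation: [-0.003, 1.0, 0.0, -0.0]
force: [0.2, -0.3, -0.0]
grip_width: 0.003
finger_force: 0.0
```

>>> step_arm(commands=[[[2,0,0],[0,0,0],1],[[0,0,0],[0,0,0],1]])

```text
time: 4.78
tool_pos: [0.5091, -0.1443, 0.1192]
orientation: [-0.003, 1.0, -0.0, -0.0]
force: [-0.0, -0.3, 0.0]
grip_width: 0.002
finger_force: 0.0
```

>>> step_arm(commands=[[[2,0,0],[0,0,0],1],[[0,0,0],[0,0,0],1]])

```text
time: 5.03
tool_pos: [0.507, -0.1444, 0.1193]
orientation: [-0.003, 1.0, 0.0, -0.0]
force: [1.5, 0.5, 0.5]
grip_width: 0.002
finger_force: 0.0
```

>>> step_arm(commands=[[[2,0,0],[0,0,0],1],[[0,0,0],[0,0,0],1]])

```text
time: 5.28
tool_pos: [0.5054, -0.1444, 0.1193]
orientation: [-0.003, 1.0, -0.0, 0.0]
force: [0.8, -0.1, -1.6]
grip_width: 0.002
finger_force: 0.6
```

```bash
cat > track.py <<'E'
from h import *
from bench import env
import sys
def meas(n):
    t=env.get_obs()['time']; im,d=optics.get_image(n); m=optics.camera_model(n)
    hsv=cv2.cvtColor(im,cv2.COLOR_RGB2HSV).astype(int); H,S,V=hsv[...,0],hsv[...,1],hsv[...,2]
    P,u,v=pts(d,m,(H>7)&(H<22)&(S>140)&(V>165)&(d>0))
    k=(abs(P[:,0]-.586)<.025)&(P[:,2]>.105)&(P[:,2]<.17)&(P[:,1]>-.23)&(P[:,1]<.25); P=P[k]
    return t,len(P),np.percentile(P[:,1],[3,50,97]) if len(P)>10 else None
base=np.array([-.2085,-.1855,-.179]) if 0 else None
for n in sys.argv[1:]:
    t,c,q=meas(n); o=env.get_obs()
    print(n,round(t,3),c,None if q is None else q.round(4),"tcp",o['tool_pos'].round(4),"f",o['force'].round(1))
E
python3 track.py scene side
```

```text
scene 5.275 252 [-0.2087 -0.19   -0.18  ] tcp [ 0.5054 -0.1444  0.1193] f [ 0.3 -0.1 -0.8]
side 5.325 263 [-0.2141 -0.209  -0.1866] tcp [ 0.5055 -0.1443  0.1193] f [ 1.6  0.2 -0.3]
```

>>> step_arm(commands=[[[12,0,0],[0,0,0],1],[[22,0,0],[0,0,0],1]])

```text
time: 5.62
tool_pos: [0.4716, -0.1445, 0.1193]
orientation: [-0.003, 1.0, -0.0, 0.001]
force: [22.1, 1.5, -0.6]
grip_width: -0.0
finger_force: 18.9
```

```bash
python3 track.py scene
```

```text
scene 5.625 254 [-0.2071 -0.1881 -0.1783] tcp [ 0.4727 -0.1449  0.1202] f [ 3.2 -0.8  0.8]
```

>>> step_arm(commands=[[[-36,46,0],[0,0,0],1],[[-36,46,0],[0,0,0],1],[[-36,46,0],[0,0,0],1]])

```text
time: 6.05
tool_pos: [0.5782, -0.0052, 0.1194]
orientation: [-0.002, 1.0, -0.0, -0.001]
force: [1.2, -0.5, 0.5]
grip_width: -0.005
finger_force: 0.0
```

```bash
python3 track.py scene
```

```text
scene 6.05 250 [-0.1763 -0.158  -0.1486] tcp [0.583  0.0045 0.1194] f [6.6 7.  1.4]
```

>>> step_arm(commands=[[[-3,0,0],[0,0,0],1],[[0,0,6],[0,0,0],1]])

```text
time: 6.35
tool_pos: [0.5806, -0.0075, 0.1132]
orientation: [-0.002, 1.0, -0.001, -0.0]
force: [-0.4, -1.0, 0.4]
grip_width: 0.001
finger_force: 0.0
```

```bash
python3 track.py scene
```

```text
scene 6.35 236 [-0.1401 -0.1233 -0.1124] tcp [ 0.5799 -0.0078  0.1122] f [-0.8 -0.5 -1.7]
```

>>> step_arm(commands=[[[0,0,0],[0,0,0],1],[[0,0,0],[0,0,0],1]])

```text
time: 6.65
tool_pos: [0.5811, -0.0068, 0.1134]
orientation: [-0.002, 1.0, -0.0, -0.0]
force: [0.8, 0.8, 0.3]
grip_width: -0.003
finger_force: 0.0
```

```bash
python3 track.py scene
```

```text
scene 6.65 225 [-0.0976 -0.0808 -0.0691] tcp [ 0.5813 -0.0066  0.1135] f [-0.2  0.3  0.8]
```

>>> step_arm(commands=[[[0,0,0],[0,0,0],1],[[0,10,0],[0,0,0],1],[[0,16,0],[0,0,0],1]])

```text
time: 7.08
tool_pos: [0.5813, 0.0208, 0.1133]
orientation: [-0.002, 1.0, 0.0, 0.0]
force: [0.2, 0.4, -0.1]
grip_width: 0.001
finger_force: 0.0
```

>>> step_arm(commands=[[[0,16,0],[0,0,0],1]])

```text
time: 7.2
tool_pos: [0.5812, 0.038, 0.1133]
orientation: [-0.003, 1.0, 0.0, -0.0]
force: [-0.0, -0.2, 0.2]
grip_width: 0.001
finger_force: 0.0
```

>>> step_arm(commands=[[[0,16,0],[0,0,0],1],[[0,15,0],[0,0,0],1],[[0,14,0],[0,0,0],1],[[0,12,0],[0,0,0],1],[[0,10,0],[0,0,0],1],[[0,8,0],[0,0,0],1],[[0,6,0],[0,0,0],1],[[0,4,0],[0,0,0],1],[[0,2,0],[0,0,0],1],[[0,1,0],[0,0,0],1]])

```text
time: 8.45
tool_pos: [0.5808, 0.1239, 0.1133]
orientation: [-0.003, 1.0, -0.0, -0.0]
force: [-0.4, 0.3, -0.3]
grip_width: -0.001
finger_force: 0.1
```

```bash
python3 track.py scene side; python3 - <<'E'
from bench import optics
import cv2
im,_=optics.get_image("scene"); a=cv2.resize(im[130:290,220:420],None,fx=3.5,fy=3.5,interpolation=cv2.INTER_CUBIC); cv2.imwrite("pics/c3.png",a[:,:,::-1])
E
```

```text
scene 8.45 183 [0.084  0.0986 0.1114] tcp [0.5808 0.124  0.1133] f [-0.2  1.5  0.1]
side 8.5 206 [0.0773 0.084  0.1048] tcp [0.5808 0.124  0.1133] f [-0.6  1.6  0.3]
```

View pics/c3.png

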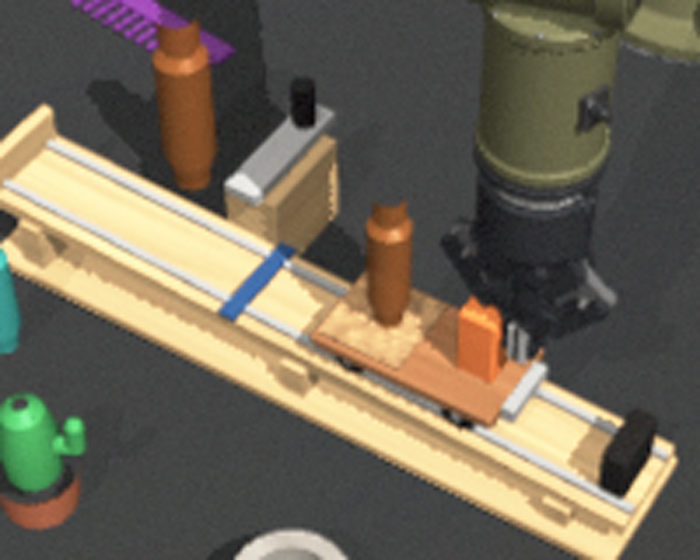

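The cart stands still against the finger: block at (480,340) in the crop, bottle upright at (390,265), well before the buffer at (628,450). I'll hold, then ease it down.

>>> step_arm(commands=[[[0,0,0],[0,0,0],1],[[0,0,0],[0,0,0],1],[[0,0,0],[0,0,0],1],[[0,0,0],[0,0,0],1],[[0,0,0],[0,0,0],1],[[0,0,0],[0,0,0],1],[[0,0,0],[0,0,0],1],[[0,0,0],[0,0,0],1],[[0,0,0],[0,0,0],1],[[0,0,0],[0,0,0],1]])

```text
time: 9.85
tool_pos: [0.5808, 0.1241, 0.1133]
orientation: [-0.003, 1.0, -0.0, 0.0]
force: [0.3, -0.7, 0.0]
grip_width: -0.002
finger_force: 0.1
```

>>> step_arm(commands=[[[0,1,0],[0,0,0],1],[[0,2,0],[0,0,0],1],[[0,3,0],[0,0,0],1],[[0,4,0],[0,0,0],1],[[0,4,0],[0,0,0],1],[[0,4,0],[0,0,0],1],[[0,4,0],[0,0,0],1],[[0,4,0],[0,0,0],1],[[0,4,0],[0,0,0],1],[[0,4,0],[0,0,0],1],[[0,4,0],[0,0,0],1],[[0,4,0],[0,0,0],1],[[0,4,0],[0,0,0],1],[[0,4,0],[0,0,0],1]])

```text
time: 11.6
tool_pos: [0.5805, 0.1743, 0.1133]
orientation: [-0.003, 1.0, -0.0, -0.0]
force: [0.5, -0.1, -0.5]
grip_width: 0.001
finger_force: 0.1
```

```bash
python3 track.py scene
```

```text
scene 11.6 184 [0.134  0.1481 0.1614] tcp [0.5805 0.1752 0.1133] f [-0.4  1.  -0.1]
```

>>> step_arm(commands=[[[0,2,0],[0,0,0],1],[[0,3,0],[0,0,0],1],[[0,3,0],[0,0,0],1],[[0,3,0],[0,0,0],1],[[0,3,0],[0,0,0],1],[[0,3,0],[0,0,0],1],[[0,3,0],[0,0,0],1],[[0,3,0],[0,0,0],1],[[0,3,0],[0,0,0],1],[[0,3,0],[0,0,0],1],[[0,0,0],[0,0,0],1]])

```text
time: 13.02
tool_pos: [0.5803, 0.2034, 0.1133]
orientation: [-0.003, 1.0, 0.0, -0.0]
force: [0.1, -0.7, -0.9]
grip_width: -0.004
finger_force: 0.0
```

```bash
python3 track.py scene scene
```

```text
scene 13.025 207 [0.1504 0.1652 0.1779] tcp [0.5803 0.2032 0.1133] f [ 0.6  1.1 -0.3]
scene 13.075 205 [0.15   0.1645 0.1777] tcp [0.5803 0.203  0.1133] f [-0.  -0.1  0.4]
```

The cart rests at the buffer and the finger is clear of it. I'll lift away.

>>> step_arm(commands=[[[0,3,-5],[0,0,0],1],[[0,0,-30],[0,0,0],1],[[0,0,-50],[0,0,0],1],[[0,40,-40],[0,0,0],1],[[0,40,0],[0,0,0],1],[[0,0,0],[0,0,0],1],[[0,0,0],[0,0,0],1]])

```text
time: 14.0
tool_pos: [0.5798, 0.2854, 0.2381]
orientation: [-0.003, 1.0, -0.001, -0.0]
force: [0.5, -0.4, 0.0]
grip_width: 0.003
finger_force: 0.0
```

```bash
python3 track.py scene; python3 - <<'E'
from bench import optics
import cv2
im,_=optics.get_image("scene"); cv2.imwrite("pics/end.png",im[:,:,::-1])
E
```

```text
scene 14.0 226 [0.1496 0.1648 0.178 ] tcp [0.58   0.2847 0.2381] f [ 0.1 -0.1 -0.6]
```

View pics/end.png

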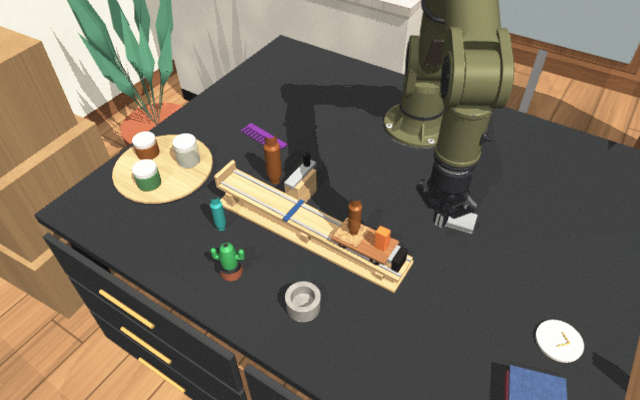

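The cart is at the buffer (383,238), the bottle is upright at (355,217), the latch is open, the bystanders haven't moved and the gripper is clear.

```bash
python3 -c "
from bench import ticket
print(ticket.close_job())"
```

```text
the job is handed in; nothing more can be done
None
```

I handed the job in (no verdict came back): the cart rolled freely past the stripe, was stopped softly and held still for over a second, then eased against the buffer and released, with the bottle upright and the latch open in the last picture.

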